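# Stop the shaker, pack the sample pots and snap the transport box shut

### The arm

A 7-joint arm with a two-finger parallel gripper is mounted at the origin on the work surface. World frame = base frame: x ahead of the robot, y to its left, z up, the work surface at z = 0. Lengths are in mm, angles in rad, forces in N, time in s.
With the tool pointing down it reaches from about 400 to 875 mm from the base axis. Payload 4.4 kg.
Tool frame: the origin (TCP) lies at the very end of the fingers, on their centre line; the grasp point (between the pads) lies 19 mm behind it; z points along the fingers, y is the direction in which the jaws open and shut (so a half turn about z gives the same grasp; the last joint's range is limited). The gripper opens to 85 mm and grips with 20 to 120 N. Pads are 22 mm wide; open, the fingers measure 114 mm over their backs; the gripper's body (76 mm by 85 mm) begins 54 mm behind the grasp point. The pads swing forward as they close: fully open they stand 13 mm farther back than shut.
Start: joints at [-1.377, 0.628, 0.038, 1.517, -0.027, 0.996, -0.02], TCP at [166.952, 628.208, 231.313] pointing down, gripper open.
Joint ranges: [-3.06, 3.06], [-0.37, 2.12], [-1.25, 1.32], [0.18, 2.47], [-1.1, 4.24], [0.23, 1.98], [-2.94, 2.94]. Speed limits (rad/s): [2.57, 2.57, 3.14, 3.14, 3.14, 3.14, 3.14].

### API

Orientations are given as [roll, pitch, yaw] about the fixed x, y, z axes, in that order (R = Rz(yaw) Ry(pitch) Rx(roll)).
In Python, from cell import ctrl gives the robot as it stands.
- The arm moves only by the shell command python3 -m crank 'ROWS' [OPENING]. ROWS is JSON, a list that holds one entry, the list of rows, each a list of 6 numbers: the shift along the tool's x, y, z in units of 30 mm (1.0 is 30 mm), then the turn, a rotation vector about the tool's x, y, z in units of 6 degrees (1.0 is 6 degrees). In form: [[[tx, ty, tz, rx, ry, rz], ...]]. A call has 1 to 12 rows; each row shifts and turns the pose as measured when the row begins, along the tool's axes as they then stand; what a row does not reach is not made up. A row lasts 1/12 s, in which the tool goes at most 41.7 mm and 7.16 degrees, less where a joint would pass 70% of its speed; a pose out of reach is approached as far as the arm can. A call is refused whole if a number of a shift passes 1 or a number of a turn 1, either way. A call with a gripper value outside its range is refused whole. OPENING is the gripper command: -1 is fully open, 1 is shut, values between are in proportion, set as the call begins (- or left out, the last holds). The fingers move at their own pace and stop on an object; the grip force is fixed at half the most. Time passes only in rows, so rows that do not move let the fingers close. It gives the time, the measured TCP pose, the force and the opening at its end, in the units of the state.
- ctrl.read_state(): the state, without advancing time (a new reading comes with each control period).
- ctrl.get_image(name): name is "side" or "top"; returns a dict with "color" (400x640x3 uint8, red, green, blue), "depth" (400x640 float32, mm along the optical axis (not along the pixel's ray), 0 where there is no reading), "camera_matrix" (3x3 intrinsics, pixels), "k1" (the pictures are not rectified: a ray, as slopes to the right and down, at radius r is drawn at 1 + k1 r^2 times it, then the intrinsics apply), "R" (3x3) and "t" (3): a world point X has camera coordinates R X + t. Camera axes: x right, y down, z forward; pixel columns grow to the right and rows downward; lengths in mm; the calibration is good to about 2 mm. A picture is of the moment at which its call begins.
- ctrl.finish_job(): hands the job in, once; it reports no verdict.
Trained networks look in a picture, given as the dict that the camera call returned (one of the last four; its "shot" number tells which), for a name from the list of things; names that differ only in an ending like _2 or _b are one class to them, and where a whole thing is asked for, a point or a joint stands for the part that bears it (a point fixed in the world has none). Each returns a list of dicts, best first, with "conf" (0 to 1); they miss things now and then, are a little off and sometimes report something else, mostly with a low value. They report only what shows in the picture. A call takes as long as a camera call.
- ctrl.search_frame(query, picture): "extent" ([centre column, centre row, width, height] in pixels, round what is visible of it).
The state is a dict: "clock": time; "qpos": joint angles; "qd": joint speeds; "tau": joint torques, N m; "eef_pos": TCP position; "tool_rot": TCP orientation; "force": force on the tool from outside, world axes, zero at the start; "torque": the same for the moment, N m; "width": finger opening in mm.
Only numpy, scipy, OpenCV 4.12 (cv2) and the standard library are available. Lean on these libraries where they do the work, as an engineer would, in place of code of your own. Each camera call takes 0.05 s, during which the arm holds its last target. There are 200 camera calls.

### The job

The shaking is finished: first set the shaker's toggle to its upright centre off position, without throwing it across to the other side, then stand every sample pot from the shaker upright in a well of its own in the transport box. Put the lid on the box and press it down along all four edges until every clip has clicked over it and the lid is fully home. Leave everything else on the bench alone.

Things in the scene. Friction and masses are not known exactly. Their poses are not given: they have to be found in the camera images.
- pot0_mid (a point): middle (on the axis, half-way up) of a white-capped round squat sample pot, one of two to four standing on the shaker at the start (None if this one is absent): 52 mm tall, body 52 mm across, screw cap at the top 56 mm across and 18 mm high; z points up out of the cap; 0.06 to 0.13 kg. Best held by the cap, from above.
- pot1_mid (a point): middle (on the axis, half-way up) of a white-capped round squat sample pot, one of two to four standing on the shaker at the start (None if this one is absent): 52 mm tall, body 52 mm across, screw cap at the top 56 mm across and 18 mm high; z points up out of the cap; 0.06 to 0.13 kg. Best held by the cap, from above.
- pot2_mid (a point): middle (on the axis, half-way up) of a white-capped round squat sample pot, one of two to four standing on the shaker at the start (None if this one is absent): 52 mm tall, body 52 mm across, screw cap at the top 56 mm across and 18 mm high; z points up out of the cap; 0.06 to 0.13 kg. Best held by the cap, from above.
- pot3_mid (a point): middle (on the axis, half-way up) of a white-capped round squat sample pot, one of two to four standing on the shaker at the start (None if this one is absent): 52 mm tall, body 52 mm across, screw cap at the top 56 mm across and 18 mm high; z points up out of the cap; 0.06 to 0.13 kg. Best held by the cap, from above.
- shaker: fixed pale grey platform shaker, 300 mm deep, 230 mm wide; origin under its middle on the bench, x away from the robot, y to its left, z up. Low console, 55 mm high, on the robot's side (-x) with the toggle between two dials, 103 mm in front of the origin; behind it the flat platform with dark rubber mat, 85 mm high, where the pots stand around the point x = 45 mm. Stands left or right of the box
- switch_tip (a point): point 45 mm above the pivot on the steel bat toggle that rises from the shaker's console: 58 mm long from its pivot (54 mm above the bench), 8 to 13 mm thick. The axes are the toggle's own: z along it away from the pivot, x away from the robot along the pivot, y to the left, the way it swings. The nearest pot's axis is at least 85 mm behind it at the start
- run_switch (a joint): the shaker's three-position toggle, rad: about +0.4 leaning to the shaker's left (+y) = running, 0 upright = off, -0.4 leaning right = timed run. A sprung detent with humps near +0.2 and -0.2 holds it in each position and draws it to the nearest one; passing a hump takes about 2 to 6 N at the tip
- box: fixed square transport box, 180 mm wide, rim 34 mm high; origin under its middle on the bench, x away from the robot, y left, z up. Its dark insert, 26 mm high, has four square wells 66 mm wide centred at x, y = +-44 mm, floor 6 mm high. Mid-way along each side stands a black spring clip, 36 mm wide, 57 mm high, flared at the top, its sloped nose reaching in over the rim
- lid_grip (a point): middle of the grip bar on the loose white clip-down lid (0.2 to 0.3 kg), which lies right way up on the bench on the other side of the box from the shaker. The bar runs along the lid's x: 100 mm long, 20 mm wide, 24 mm high, upright sides. The lid's flat top, 172 mm square, is 12 mm below this point, its foot 45 mm below. Lid fully home: this point is 79 mm above the bench
- lid_edge0 (a point): middle of the lid's +x edge: top face of its flange (186 mm square, 4 mm thick), 93 mm from the lid's middle axis and 41 mm below the grip bar's middle. Fully home it is 38 mm above the bench; an edge not yet clicked stays 3 mm or more higher. The lid fits the box in any of its four quarter turns
- lid_edge1 (a point): the same for the lid's +y edge. Home, the flange's flat underside (the lid's foot) lies on the tub's rim, under the four clip noses. Set on the box, square and centred, the lid first rests on the four sloped clip noses, about 13 mm too high
- lid_edge2 (a point): the same for the lid's -x edge. Pressing on the lid's flat top about 20 mm in from an edge, beside its clip, takes about 5 to 15 N for that edge to click
- lid_edge3 (a point): the same for the lid's -y edge
- clip_front (a joint): bend of the front clip of the box (-x side of the box), rad: 0 sprung right in, about 0.08 when the lid's edge is just passing its nose; it springs back to 0 over the flange with the click. It also reads 0 before the lid is there
- clip_back (a joint): bend of the back clip of the box (+x side of the box), rad: 0 sprung right in, about 0.08 when the lid's edge is just passing its nose; it springs back to 0 over the flange with the click. It also reads 0 before the lid is there
- clip_left (a joint): bend of the left clip of the box (+y side of the box), rad: 0 sprung right in, about 0.08 when the lid's edge is just passing its nose; it springs back to 0 over the flange with the click. It also reads 0 before the lid is there
- clip_right (a joint): bend of the right clip of the box (-y side of the box), rad: 0 sprung right in, about 0.08 when the lid's edge is just passing its nose; it springs back to 0 over the flange with the click. It also reads 0 before the lid is there

How it is judged (in metres and radians):
On the way, in this order (a step that is already met when the one before it is completed fails the run):
1. the shaker's toggle stands in its centre off detent (value of joint run_switch between -0.1 and 0.1 rad), for 0.3 s.
2. every pot stands upright on the floor of a well of the transport box (x of pot0_mid in the frame of box between -0.075 and 0.075 m and y of pot0_mid in the frame of box between -0.075 and 0.075 m and z of each of pot0_mid, pot1_mid, pot2_mid, pot3_mid in the frame of box below 0.04 m and angle between each of pot0_mid, pot1_mid, pot2_mid, pot3_mid's own z axis and vertical below 0.15 rad and x of pot1_mid in the frame of box between -0.075 and 0.075 m and y of pot1_mid in the frame of box between -0.075 and 0.075 m and x of pot2_mid in the frame of box between -0.075 and 0.075 m and y of pot2_mid in the frame of box between -0.075 and 0.075 m and x of pot3_mid in the frame of box between -0.075 and 0.075 m and y of pot3_mid in the frame of box between -0.075 and 0.075 m), for 0.3 s.
3. the lid is home and all four clips have clicked over its edges (horizontal distance between lid_grip and box below 0.008 m and z of each of lid_edge0, lid_edge1, lid_edge2, lid_edge3 in the frame of box below 0.0405 m and value of joint each of clip_front, clip_back, clip_left, clip_right below 0.03 rad), for 0.3 s.
At the end, for the whole second after the job is handed in: The toggle is within 0.1 rad of upright; every pot present stands upright (within 0.15 rad) on a well floor of the box; the lid is centred on the box within 8 mm, all four of its edges are home (at most 2.5 mm high) with every clip sprung back over the flange (below 0.03 rad), and it is at rest (all of step 1 and all of step 2 and all of step 3 and linear speed of lid below 0.02 m/s); the robot touches nothing.
It fails at once if the toggle was thrown across to the other running position (value of joint run_switch below -0.25 rad).
It fails at once if a bystander was knocked or moved by more than 3 cm (distance of any of empty_pot, marker, dishes, jug, reagent, small_reagent, tweezers from where it was at the start of the episode above 0.03 m).
Of pot0, pot1, pot2, pot3 only 2 to 4 are there at a start; the rules pass over those that are not, and their reading is None.
At some moment in a run one of pot0, pot1, pot2, pot3 may be knocked a few centimetres aside while the robot is not near it.
It also fails if it takes over 210 s, if anything falls off the work surface, if the arm or the gripper's body presses on something with over 40 N, if the wrist force passes 120 N, or if a joint passes its speed limit or range.

## Working session

There is one attempt and no reset: what is moved stays moved. The work goes in short steps, Python scripts to look and compute and a shell command to move; the robot and the scene stay as the last step left them, time stands still between calls to the robot, and variables do not carry over. Pictures are saved under pics/ and viewed, about 12 in all and at most 16, crops included, and the job is handed in when it is done.

```bash
mkdir -p pics; ls; cat > h.py <<'E'
import numpy as np, cv2
from cell import ctrl
def ray(im,u,v):
    K=np.array(im["camera_matrix"]);k=im["k1"]
    a=np.array([(u-K[0,2])/K[0,0],(v-K[1,2])/K[1,1]]);s=a.copy()
    for _ in range(20): s=a/(1+k*(s@s))
    return np.array([s[0],s[1],1])
def at_z(im,u,v,z):
    R=np.array(im["R"]);t=np.array(im["t"]);d=R.T@ray(im,u,v);c=-R.T@t
    return c+d*(z-c[2])/d[2]
def pt(im,u,v):
    d=im["depth"][int(round(v)),int(round(u))]
    return np.array(im["R"]).T@(ray(im,u,v)*d-np.array(im["t"]))
def cloud(im):
    K=np.array(im["camera_matrix"]);h,w=im["depth"].shape
    u,v=np.meshgrid(np.arange(w),np.arange(h))
    a=np.stack([(u-K[0,2])/K[0,0],(v-K[1,2])/K[1,1]],-1);s=a
    for _ in range(15): s=a/(1+im["k1"]*(s**2).sum(-1,keepdims=True))
    P=np.dstack([s,np.ones((h,w))])*im["depth"][...,None]
    P=(P-np.array(im["t"]))@np.array(im["R"]); P[im["depth"]==0]=np.nan
    return P
def save(im,n): cv2.imwrite("pics/"+n,im["color"][...,::-1])
E
python3 - <<'E'
from h import *
np.set_printoptions(precision=1,suppress=True)
s=ctrl.read_state();print(s)
for n in("top","side"):
    im=ctrl.get_image(n);save(im,n+"0.png");print(n,-np.array(im["R"]).T@im["t"])
    for q in("pot0_mid","shaker","switch_tip","box","lid_grip","clip_front"):
        for d in ctrl.search_frame(q,im)[:6]:
            e=d["extent"];print(q,round(d["conf"],2),np.array(e),pt(im,e[0],e[1]))
E
```

```text
pics
{'clock': 0.0, 'qpos': array([-1.4,  0.6,  0. ,  1.5, -0. ,  1. , -0. ]), 'qd': array([ 0., -0.,  0., -0., -0., -0.,  0.]), 'tau': array([  0. , -56.3,   1.2, -19.3,   0. ,   0. ,  -0. ]), 'eef_pos': array([166.8, 627.6, 230.4]), 'tool_rot': array([-3.1,  0. ,  2.9]), 'force': array([ 1.2,  0.9, -0.4]), 'torque': array([-0. ,  0.1,  0. ]), 'width': 85.46217632468561}
top [ 402.1  -28.1 1160.1]
pot0_mid 0.91 [212.5 208.1  27.2  23.9] [478.6 257.1 135.9]
pot0_mid 0.49 [436.4 196.7  94.9  96.2] [ 499.3 -280.2   56.5]
shaker 0.19 [213.1 210.2  28.7  21.8] [473.5 255.  138.3]
switch_tip 0.6 [184.7 245.3  15.7   6.3] [392.9 337.3  95.5]
box 0.77 [324.  171.1  82.4  84.6] [575.2  -2.2  26.2]
lid_grip 0.59 [436.7 196.1  91.4 101.6] [ 501.2 -281.9   52.4]
clip_front 0.44 [328.3 211.7  12.8   2.2] [472.4 -10.3   0.1]
side [-198.2 -794.3  731. ]
pot0_mid 0.74 [253.6 169.9  14.5  18.3] [461.7 237.3 122.7]
pot0_mid 0.64 [382.7 269.3  82.8  58. ] [ 485.  -318.8   32.5]
shaker 0.81 [253.9 179.6  98.   61.9] [458.4 234.6  87.8]
switch_tip 0.54 [220.2 177.1   5.3  15.3] [383.9 333.3  83.7]
box 0.62 [324.9 215.4  76.   51.3] [559.  -15.5  22.5]
box 0.16 [383.5 268.   83.3  60. ] [ 491.9 -316.    31.3]
lid_grip 0.83 [380.2 268.   84.1  64. ] [ 482.3 -312.1   34.3]
clip_front 0.67 [305.3 222.5   9.   17.6] [477.1 -13.   29.7]
clip_front 0.43 [345.8 227.2  13.3  21.3] [ 568.2 -101.7   17. ]
```

View pics/top0.png

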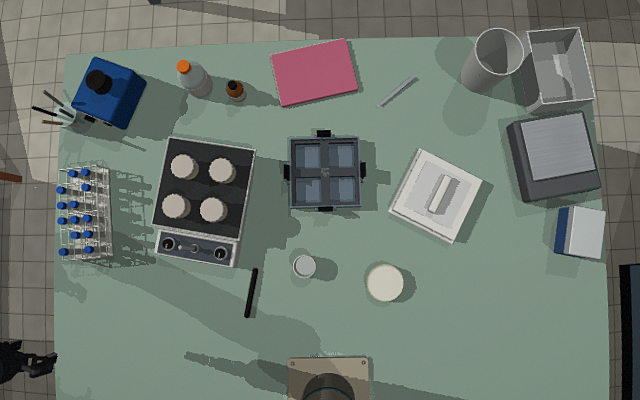

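View pics/side0.png

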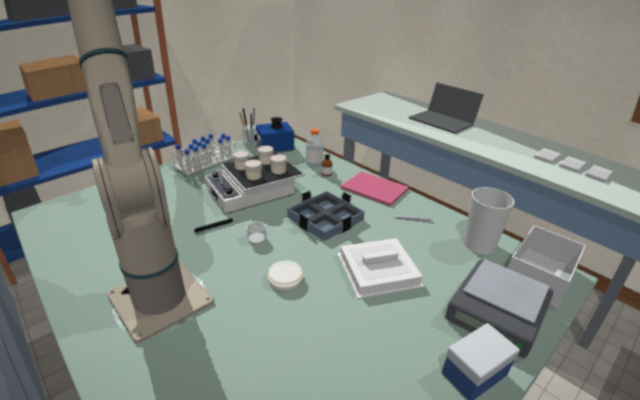

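The top view shows four pots on the shaker at about (184,167), (221,170), (175,206) and (212,209). The toggle is near (193,246), the box at (324,172) with its clips, and the rotated lid at (436,196). Next I fit metric poses from the cloud.

```bash
cat > m.py <<'E'
from h import *
from scipy import ndimage
np.set_printoptions(precision=1,suppress=True)
def blobs(P,reg,zlo,zhi,mn=60):
    m=(P[...,2]>zlo)&(P[...,2]<zhi)&(P[...,0]>reg[0])&(P[...,0]<reg[1])&(P[...,1]>reg[2])&(P[...,1]<reg[3])
    l,n=ndimage.label(m)
    return [P[l==i] for i in range(1,n+1) if (l==i).sum()>mn]
def rect(Q):
    r=cv2.minAreaRect(Q[:,:2].astype(np.float32)); return r
def pots(P,reg=(400,700,150,450),z=(130,146)):
    out=[]
    for Q in blobs(P,reg,*z):
        c,r=cv2.minEnclosingCircle(Q[:,:2].astype(np.float32)); out.append((np.array(c),r,np.median(Q[:,2]),len(Q)))
    return out
E
python3 - <<'E'
from m import *
im=ctrl.get_image("top");P=cloud(im)
for o in pots(P): print("pot",o)
for Q in blobs(P,(330,700,150,450),78,93,200): print("plat",rect(Q),np.median(Q[:,2]),len(Q))
for Q in blobs(P,(330,480,200,420),48,60,40): print("console",rect(Q),np.median(Q[:,2]),len(Q))
for Q in blobs(P,(330,440,280,400),68,115,3): print("toggle",len(Q),Q[np.argmax(Q[:,2])],Q.mean(0),Q.min(0),Q.max(0))
for Q in blobs(P,(440,700,-130,130),30,40,50): print("rim",rect(Q),np.median(Q[:,2]),len(Q))
for Q in blobs(P,(440,700,-130,130),45,65,3): print("clip",len(Q),Q.mean(0))
for Q in blobs(P,(380,650,-420,-150),20,46,200): print("lid",rect(Q),np.median(Q[:,2]),len(Q))
for Q in blobs(P,(380,650,-420,-150),50,70,30): print("bar",rect(Q),np.median(Q[:,2]),len(Q))
c=im["color"][225:275,145:250];cv2.imwrite("pics/tog0.png",cv2.resize(c,None,fx=6,fy=6,interpolation=cv2.INTER_CUBIC)[...,::-1])
s=ctrl.get_image("side")
for n,(u,v) in dict(box=(326,215)).items(): print(pt(s,u,v))
E
```

```text
pot (array([581.7, 331.5]), 28.962955474853516, np.float64(137.2548569299964), 439)
pot (array([568.7, 238.2]), 28.77353858947754, np.float64(136.86186278890614), 433)
pot (array([486. , 352.1]), 29.560821533203125, np.float64(136.99670918504071), 456)
pot (array([475.4, 259.4]), 29.268354415893555, np.float64(137.06813582144986), 456)
plat ((535.8139038085938, 298.6220703125), (232.08071899414062, 231.56790161132812), 79.33056640625) 85.00442678471856 6200
console ((385.7069091796875, 323.0082092285156), (206.06362915039062, 66.75859832763672), 80.09687805175781) 55.83637112601211 1657
toggle 256 [437.5 351.3  90. ] [431.6 321.6  83.2] [414.7 280.1  68. ] [439.9 399.1  90. ]
toggle 64 [391.5 392.1  75.8] [397.6 390.4  71.8] [386.5 380.8  68.5] [408.9 399.6  75.8]
toggle 66 [393.9 344.1 109.6] [388.4 337.9  94.1] [383.3 327.4  69.3] [393.9 351.7 109.6]
rim ((573.3321533203125, -2.4472427368164062), (192.14137268066406, 189.45654296875), 86.77986145019531) 33.69681042116686 381
rim ((529.3833618164062, 84.07421875), (64.24276733398438, 5.999581813812256), 1.9384890794754028) 32.785372852796556 53
rim ((487.86328125, 45.3066291809082), (81.30463409423828, 10.275588989257812), 87.53567504882812) 34.15151691052433 62
clip 74 [670.9  -3.8  52.8]
clip 68 [ 573.3 -100.8   52.7]
clip 71 [572.7  92.8  52.2]
clip 71 [475.8  -3.7  53. ]
lid ((507.53900146484375, -288.994873046875), (175.20968627929688, 175.8643341064453), 61.578529357910156) 33.348520379216495 4264
bar ((506.9792175292969, -289.499267578125), (20.869443893432617, 101.31304931640625), 60.60874938964844) 56.30743516516935 336
[563.7 -15.8  22.2]
```

View pics/tog0.png

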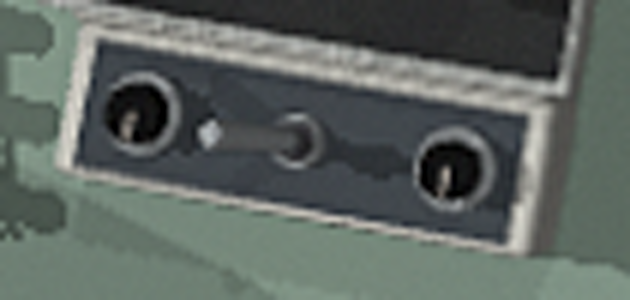

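The crop shows the toggle leaning left: tip at crop (210,132), collar at (298,140), with a dial on either side. My plan is to straddle it and close the jaws centred on the pivot. One finger then pushes it to centre and the other stops it going further.

```bash
cat > g.py <<'E'
import sys
from h import *
from scipy.spatial.transform import Rotation as Ro
# shift/turn to target x y z yaw(deg), in row units
def need(x,y,z,yaw):
    s=ctrl.read_state();R=Ro.from_euler("xyz",s["tool_rot"])
    d=R.inv().apply(np.array([x,y,z])-s["eef_pos"])/30
    w=(R.inv()*Ro.from_euler("xyz",[np.pi,0,np.radians(yaw)])).as_rotvec(degrees=True)/6
    print("t%.1f"%s["clock"],"at",np.round(s["eef_pos"],1),np.round(np.degrees(s["tool_rot"]),1),"w%.1f"%s["width"],"F",np.round(s["force"],1),"| need",np.round(d,2),np.round(w,2))
if __name__=="__main__": need(*map(float,sys.argv[1:5]))
E
python3 - <<'E'
from m import *
im=ctrl.get_image("top")
for z in (56,60): print(at_z(im,145+298/6,225+140/6,z))
print("tip",at_z(im,145+210/6,225+132/6,108))
print("dials",at_z(im,145+138/6,225+115/6,65),at_z(im,145+452/6,225+170/6,65))
E
python3 g.py 391 321 200 170
```

```text
[384.7 325.1  56. ]
[384.7 323.8  60. ]
tip [389.1 344.7 108. ]
dials [395.9 391.1  65. ] [371.7 257.2  65. ]
t0.8 at [166.9 628.2 231.3] [-180.    -0.   165.1] w85.2 F [-0.1  0.3 -0.8] | need [-9.85 -7.98  1.04] [-0.   -0.   -0.81]
```

```bash
python3 -m crank '[[[-0.98,-0.79,0.1,0,0,-0.4],[-0.98,-0.79,0.1,0,0,-0.4],[-0.98,-0.79,0.1,0,0,0],[-0.98,-0.79,0.1,0,0,0],[-0.98,-0.79,0.1,0,0,0],[-0.98,-0.79,0.1,0,0,0],[-0.98,-0.79,0.1,0,0,0],[-0.98,-0.79,0.1,0,0,0],[-0.98,-0.79,0.1,0,0,0],[0,0,0,0,0,0],[0,0,0,0,0,0]]]' -1; python3 g.py 387 323 120 170
```

```text
clock: 1.77
eef_pos: [395.0, 362.4, 201.3]
tool_rot: [3.135, -0.001, 2.976]
force: [-1.2, 0.5, -0.3]
width: 85.4
t1.8 at [395.  362.4 201.3] [ 1.796e+02 -1.000e-01  1.705e+02] w85.4 F [-1.2  0.5 -0.3] | need [ 0.04 -1.36  2.7 ] [ 0.06 -0.01  0.08]
```

```bash
python3 -m crank '[[[0.04,-0.68,0,0,0,0],[0,-0.68,0,0,0,0],[0,0,0.9,0,0,0],[0,0,0.9,0,0,0],[0,0,0.9,0,0,0],[0,0,0,0,0,0]]]'; python3 g.py 387 323 88 170
python3 - <<'E'
from m import *
im=ctrl.get_image("side");save(im,"s1.png")
c=im["color"][130:230,170:310];cv2.imwrite("pics/s1.png",cv2.resize(c,None,fx=5,fy=5,interpolation=cv2.INTER_CUBIC)[...,::-1])
E
```

```text
clock: 2.27
eef_pos: [388.6, 326.5, 120.8]
tool_rot: [3.126, 0.005, 2.977]
force: [-0.7, -0.3, 0.0]
width: 85.0
t2.3 at [388.6 326.5 120.8] [179.1   0.3 170.6] w85.0 F [-0.7 -0.3  0. ] | need [ 0.04 -0.14  1.09] [0.15 0.05 0.1 ]
```

View pics/s1.png

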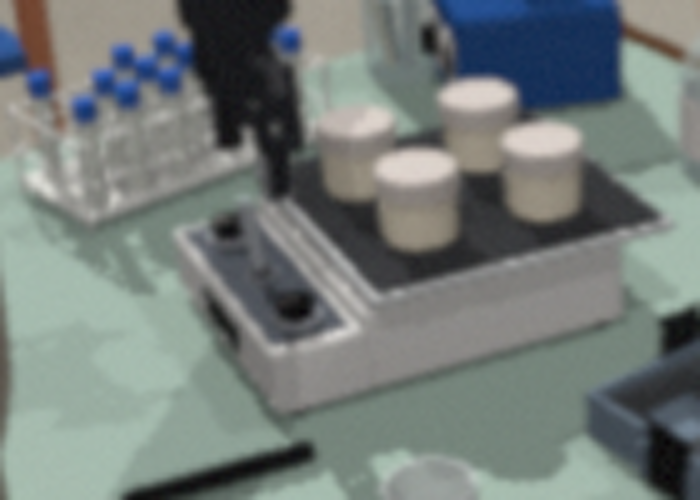

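The side crop shows the gripper above the console. The toggle still leans left, at crop (250,245) between the dials, and the four pots stand upright. I'll descend and close to about 18 mm.

```bash
python3 -m crank '[[[0.04,-0.1,0.5,0.15,0,0],[0,0,0.5,0,0,0],[0,0,0,0,0,0]]]' && python3 -m crank '[[[0,0,0,0,0,0],[0,0,0,0,0,0],[0,0,0,0,0,0],[0,0,0,0,0,0],[0,0,0,0,0,0],[0,0,0,0,0,0],[0,0,0,0,0,0],[0,0,0,0,0,0],[0,0,0,0,0,0],[0,0,0,0,0,0]]]' 0.58 && python3 -m crank '[[[0,0,0,0,0,0],[0,0,0,0,0,0],[0,0,0,0,0,0],[0,0,0,0,0,0],[0,0,0,0,0,0],[0,0,0,0,0,0]]]' -1;  python3 g.py 387 323 88 170;  python3 -m crank '[[[0,0,-1,0,0,0],[0,0,-1,0,0,0],[0,0,-1,0,0,0],[0,0,-1,0,0,0],[-1,-0.5,0,0,0,0],[-1,-0.5,0,0,0,0],[0,0,0,0,0,0]]]' -0.74
python3 - <<'E'
from m import *
im=ctrl.get_image("top");P=cloud(im)
for Q in blobs(P,(330,400,290,370),68,115,3): print("toggle",len(Q),Q[np.argmax(Q[:,2])],Q.mean(0),Q.min(0),Q.max(0))
for o in pots(P): print("pot",o)
c=im["color"][180:280,120:260];cv2.imwrite("pics/t2.png",cv2.resize(c,None,fx=5,fy=5,interpolation=cv2.INTER_CUBIC)[...,::-1])
E
python3 g.py 387 323 88 170
```

```text
clock: 2.57
eef_pos: [389.2, 329.1, 96.0]
tool_rot: [3.134, 0.01, 2.981]
force: [0.3, 0.5, -0.1]
width: 85.5
clock: 3.4
eef_pos: [392.9, 336.9, 104.2]
tool_rot: [3.119, 0.019, 2.984]
force: [0.1, 2.1, 0.5]
width: 18.0
clock: 3.9
eef_pos: [391.8, 333.4, 103.1]
tool_rot: [3.125, 0.016, 2.982]
force: [-0.5, -0.2, -0.2]
width: 85.4
t3.9 at [391.8 333.4 103.1] [179.1   0.9 170.9] w85.4 F [-0.5 -0.2 -0.2] | need [ 0.11 -0.38  0.49] [0.16 0.15 0.15]
clock: 4.48
eef_pos: [443.6, 292.4, 228.4]
tool_rot: [3.129, 0.015, 2.989]
force: [0.5, -1.0, -0.2]
width: 74.1
toggle 67 [389.1 341.6 109.6] [388.4 337.7  93.9] [383.3 326.9  68.3] [393.9 350.8 109.6]
pot (array([581.7, 331.9]), 28.827728271484375, np.float64(136.90431901906462), 440)
pot (array([569. , 238.4]), 28.95846176147461, np.float64(137.04675181765748), 433)
pot (array([487.3, 348.9]), 29.97063636779785, np.float64(136.99854529438423), 225)
pot (array([475.4, 258.9]), 29.763927459716797, np.float64(137.07424315329564), 457)
t4.5 at [440.8 294.1 228. ] [179.2   0.7 171.4] w74.4 F [-0.1  0.6  1.3] | need [1.97 0.62 4.65] [0.13 0.11 0.23]
```

View pics/t2.png

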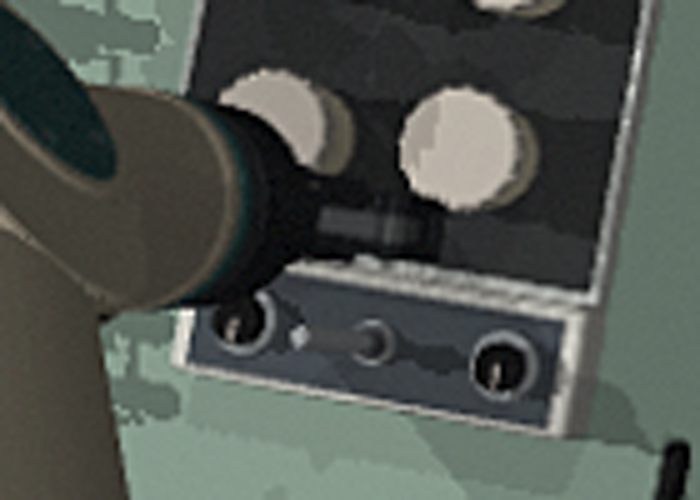

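The toggle still leans left: its tip is at crop (300,337) and the collar at (370,340). While the fingers closed, the arm crept sideways under the contact force, because each zero row re-references the measured pose. I'll straddle again and then push actively in small steps with the jaws closed around it.

```bash
python3 -m crank '[[[0.95,0.55,0,0.1,0.1,-0.1],[0.95,0.55,0,0,0,0],[0,0,1,0,0,0],[0,0,1,0,0,0],[0,0,1,0,0,0],[0,0,0,0,0,0]]]' -1; python3 g.py 388 327 95 170
```

```text
clock: 5.03
eef_pos: [385.3, 339.8, 136.2]
tool_rot: [3.134, 0.001, 3.001]
force: [0.4, -0.2, -0.5]
width: 85.4
t5.0 at [385.3 339.8 136.2] [1.796e+02 1.000e-01 1.719e+02] w85.4 F [ 0.4 -0.2 -0.5] | need [-0.15 -0.42  1.37] [0.07 0.01 0.32]
```

```bash
python3 -m crank '[[[-0.15,-0.35,0.4,0.1,0,0.3],[0,0,0.5,0,0,0],[0,0,0.45,0,0,0],[0,0,0,0,0,0]]]' -1; python3 g.py 388 327 95 170;  python3 -m crank '[[[0,0,0.05,0,0,0],[0,0,0.05,0,0,0],[0,0,0.05,0,0,0],[0,0,0,0,0,0],[0,0,0,0,0,0],[0,0,0,0,0,0],[0,0,0,0,0,0]]]' 0.58;  python3 g.py 388 323 95 170
```

```text
clock: 5.37
eef_pos: [385.6, 330.1, 96.0]
tool_rot: [-3.137, -0.002, 2.971]
force: [-0.5, -0.5, -0.2]
width: 85.6
t5.4 at [385.6 330.1  96. ] [-1.797e+02 -1.000e-01  1.702e+02] w85.6 F [-0.5 -0.5 -0.2] | need [-0.1  -0.09  0.03] [-0.05 -0.02  0.04]
clock: 5.95
eef_pos: [388.4, 337.1, 97.8]
tool_rot: [3.133, 0.004, 2.973]
force: [-0.0, 0.7, -0.5]
width: 18.0
t6.0 at [388.4 337.1  97.8] [179.5   0.2 170.4] w18.0 F [-0.   0.7 -0.5] | need [-0.06 -0.47  0.09] [0.08 0.04 0.06]
```

```bash
python3 -m crank '[[[0,-0.15,0.05,0,0,0],[0,-0.15,0.05,0,0,0],[0,-0.15,0.05,0,0,0],[0,-0.1,0,0,0,0]]]';python3 g.py 388 323 95 170
```

```text
clock: 6.28
eef_pos: [386.0, 320.6, 93.5]
tool_rot: [3.131, 0.006, 2.974]
force: [-0.1, 6.5, 2.2]
width: 18.1
t6.3 at [386.  320.6  93.5] [179.4   0.3 170.4] w18.1 F [-0.1  6.5  2.2] | need [-0.05  0.09 -0.05] [0.1  0.05 0.07]
```

```bash
python3 -m crank '[[[0,-0.05,0,0,0,0],[0,0,0,0,0,0]]]';python3 g.py 388 323 95 170
python3 - <<'E'
from m import *
im=ctrl.get_image("side");t=ctrl.get_image("top")
c=np.hstack([im["color"][150:220,190:260],t["color"][205:275,155:225]]);cv2.imwrite("pics/s3.png",cv2.resize(c,None,fx=5,fy=5,interpolation=cv2.INTER_CUBIC)[...,::-1])
E
```

```text
clock: 6.45
eef_pos: [386.0, 320.7, 93.6]
tool_rot: [3.126, 0.006, 2.974]
force: [0.4, 2.5, -1.9]
width: 18.1
t6.5 at [386.  320.7  93.6] [179.1   0.4 170.4] w18.1 F [ 0.4  2.5 -1.9] | need [-0.05  0.09 -0.05] [0.15 0.06 0.07]
```

View pics/s3.png

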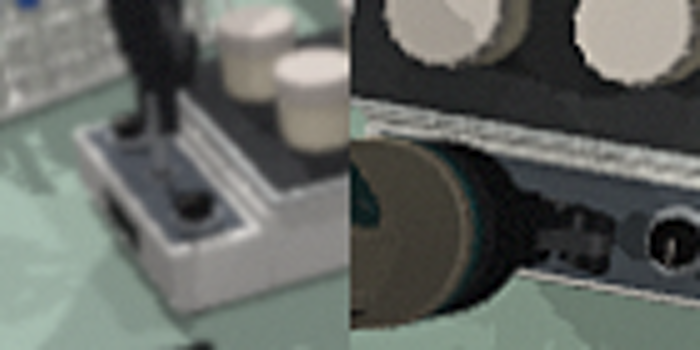

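The picture shows the toggle between the closed fingers, looking near upright. I'll open, rise and check.

```bash
python3 -m crank '[[[0,-0.06,0,0,0,0],[0,0,0,0,0,0],[0,0,0,0,0,0]]]'; python3 -m crank '[[[0,0,0,0,0,0],[0,0,0,0,0,0],[0,0,0,0,0,0],[0,0,0,0,0,0],[0,0,-1,0,0,0],[0,0,-1,0,0,0],[0,0,-1,0,0,0],[-1,-0.5,-0.5,0,0,0],[-1,-0.5,0,0,0,0],[0,0,0,0,0,0]]]' -1
python3 - <<'E'
from m import *
im=ctrl.get_image("top");P=cloud(im)
for Q in blobs(P,(330,400,290,370),68,115,3): print("toggle",len(Q),Q[np.argmax(Q[:,2])],Q.mean(0),Q.min(0),Q.max(0))
for o in pots(P): print("pot",o)
E
python3 g.py 475.5 259 180 172
```

```text
clock: 6.8
eef_pos: [386.0, 320.6, 93.5]
tool_rot: [3.124, 0.007, 2.976]
force: [0.6, 3.3, -0.7]
width: 17.9
clock: 7.63
eef_pos: [436.6, 270.1, 200.1]
tool_rot: [-3.139, -0.001, 2.977]
force: [0.5, -0.1, -0.2]
width: 85.5
toggle 39 [388.9 320.3 114.5] [385.8 322.8 101.3] [379.2 318.2  69.9] [391.2 329.7 114.5]
pot (array([581.5, 331.7]), 28.966747283935547, np.float64(137.20545985062253), 439)
pot (array([568.9, 239.1]), 28.943378448486328, np.float64(136.97143411238432), 435)
pot (array([493.8, 350. ]), 25.6815242767334, np.float64(137.00606963959038), 146)
pot (array([475.7, 259.3]), 29.410587310791016, np.float64(136.8953119276803), 452)
t7.7 at [434.2 272.  199.9] [-179.9   -0.2  170.7] w85.5 F [-0.3 -0.2  1.4] | need [-1.43 -0.2   0.66] [-0.01 -0.03 -0.22]
```

The toggle is upright now: its mean y is 323 and its top is at z=114. Next is pot A at (475.6, 259).

```bash
python3 -m crank '[[[-0.75,-0.1,0.3,0,0,-0.1],[-0.7,-0.1,0.4,0,0,-0.1],[0,0,0,0,0,0],[0,0,0,0,0,0]]]' -0.74; python3 g.py 475.6 259.2 113 172
```

```text
clock: 8.02
eef_pos: [473.8, 258.6, 177.1]
tool_rot: [-3.138, -0.009, 3.001]
force: [-0.6, 0.3, -0.2]
width: 74.1
t8.0 at [473.8 258.6 177.1] [-179.8   -0.5  171.9] w74.1 F [-0.6  0.3 -0.2] | need [-0.08  0.04  2.13] [-0.03 -0.08 -0.01]
```

```bash
python3 -m crank '[[[-0.05,0.04,0.7,0,-0.05,0],[0,0,0.7,0,0,0],[0,0,0.65,0,0,0],[0,0,0,0,0,0]]]'; python3 g.py 475.6 259.2 113 172; python3 -m crank '[[[0,0,0.03,0,0,0],[0,0,0,0,0,0],[0,0,0,0,0,0],[0,0,0,0,0,0],[0,0,0,0,0,0],[0,0,0,0,0,0]]]' 1;  python3 -m crank '[[[0,0,-0.5,0,0,0],[0,0,-1,0,0,0],[0,0,-1,0,0,0],[0,0,0,0,0,0]]]'; python3 g.py 529.3 -47.7 150 178
```

```text
clock: 8.35
eef_pos: [470.5, 261.6, 114.3]
tool_rot: [-3.138, -0.006, 3.003]
force: [0.7, -0.2, -0.6]
width: 74.3
t8.3 at [470.5 261.6 114.3] [-179.8   -0.4  172.1] w74.3 F [ 0.7 -0.2 -0.6] | need [-0.18 -0.06  0.04] [-0.03 -0.06  0.01]
clock: 8.85
eef_pos: [468.3, 264.3, 117.3]
tool_rot: [-3.14, -0.006, 3.007]
force: [-0.5, 0.1, -1.1]
width: 54.0
clock: 9.18
eef_pos: [467.9, 263.8, 194.6]
tool_rot: [-3.138, -0.009, 3.006]
force: [1.7, 0.4, -0.2]
width: 54.1
t9.2 at [467.9 263.8 194.6] [-179.8   -0.5  172.3] w54.1 F [ 1.7  0.4 -0.2] | need [ -3.44 -10.01   1.49] [-0.03 -0.08 -0.96]
```

```bash
python3 -m crank '[[[-0.3,-0.9,0,0,0,-0.2],[-0.3,-0.9,0,0,0,-0.2],[-0.3,-0.9,0,0,0,-0.2],[-0.3,-0.9,0,0,0,-0.2],[-0.3,-0.9,0,0,0,-0.1],[-0.3,-0.9,0,0,0,0],[-0.3,-0.9,0,0,0,0],[-0.3,-0.9,0,0,0,0],[-0.3,-0.9,0.5,0,0,0],[-0.3,-0.9,0.5,0,0,0],[0,0,0,0,0,0]]]'; python3 g.py 522 -47.7 100 178
python3 - <<'E'
from m import *
im=ctrl.get_image("top");P=cloud(im)
for o in pots(P): print("pot",o)
t=im["color"][100:260,230:430];cv2.imwrite("pics/t4.png",cv2.resize(t,None,fx=4,fy=3.75,interpolation=cv2.INTER_CUBIC)[...,::-1])
E
```

```text
clock: 10.1
eef_pos: [546.3, -19.1, 165.5]
tool_rot: [3.138, 0.003, 3.113]
force: [-0.7, -0.7, -0.5]
width: 53.6
t10.1 at [546.3 -19.1 165.5] [179.8   0.2 178.4] w53.6 F [-0.7 -0.7 -0.5] | need [ 0.79 -0.98  2.18] [0.03 0.03 0.06]
pot (array([581.5, 331.7]), 28.91059112548828, np.float64(136.95469116374306), 436)
pot (array([568.8, 238.8]), 28.84699821472168, np.float64(137.0463862644013), 436)
pot (array([485.8, 351.6]), 29.862842559814453, np.float64(137.28776591564827), 450)
```

View pics/t4.png

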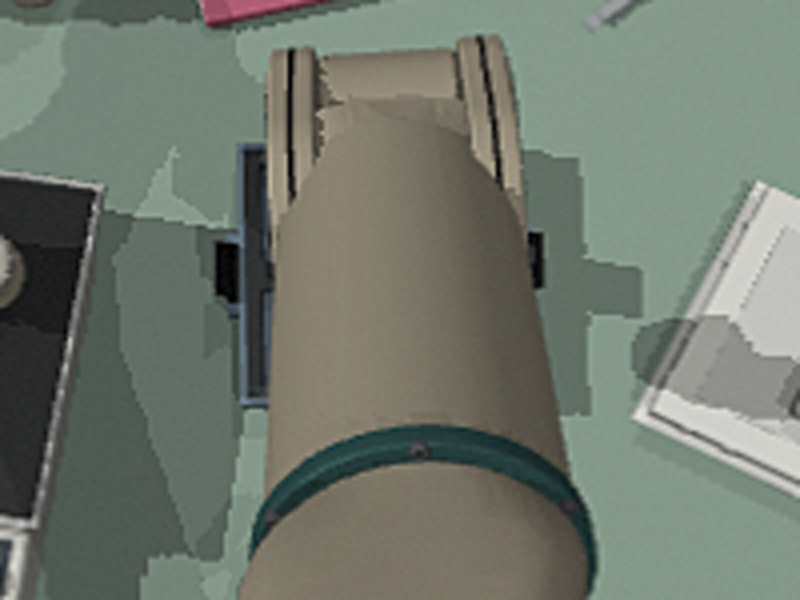

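The arm hides the box from above. The box's left edge, at crop x=240, looks square to the world axes. I'll place by kinematics.

```bash
python3 -m crank '[[[0.4,-0.5,0,0,0,0],[0.4,-0.45,0,0,0,0],[0,0,0.7,0,0,0],[0,0,0.7,0,0,0],[0,0,0.6,0,0,0],[0,0,0,0,0,0]]]'; python3 g.py 522 -47.7 37 178
```

```text
clock: 10.65
eef_pos: [521.6, -39.8, 106.0]
tool_rot: [3.132, 0.007, 3.118]
force: [0.5, -0.8, -0.9]
width: 54.2
t10.7 at [521.6 -39.8 106. ] [179.5   0.4 178.6] w54.2 F [ 0.5 -0.8 -0.9] | need [-0.   -0.28  2.3 ] [0.09 0.07 0.1 ]
```

```bash
python3 -m crank '[[[0,-0.25,0.4,0.1,0.05,0],[0,-0.05,0.5,0,0,0],[0,0,0.4,0,0,0],[0,0,0,0,0,0]]]'; python3 g.py 522 -47.7 40 178
```

```text
clock: 10.98
eef_pos: [523.1, -44.5, 68.6]
tool_rot: [3.141, 0.005, 3.123]
force: [-0.5, -0.3, 1.1]
width: 53.5
t11.0 at [523.1 -44.5  68.6] [179.9   0.3 178.9] w53.5 F [-0.5 -0.3  1.1] | need [ 0.04 -0.11  0.95] [0.01 0.05 0.15]
```

Release to about 66 mm (cmd -0.55) and rise.

```bash
python3 -m crank '[[[0.03,-0.13,0.5,0,0,0],[0,-0.03,0.4,0,0,0],[0,0,0.1,0,0,0]]]'; python3 g.py 522 -47.7 40 178;  python3 -m crank '[[[0,0,0,0,0,0],[0,0,0,0,0,0],[0,0,0,0,0,0]]]' -0.55; python3 g.py 522 -47.7 40 178; python3 -m crank '[[[0,0,-0.7,0,0,0],[0,0,-1,0,0,0],[0,0,-1,0,0,0],[0,0,-1,0,0,0],[0,0,-0.5,0,0,0]]]'; python3 g.py 568.8 238.8 190 172
```

```text
clock: 11.23
eef_pos: [525.1, -46.8, 41.1]
tool_rot: [3.139, 0.011, 3.126]
force: [0.5, -0.3, -1.0]
width: 54.4
t11.2 at [525.1 -46.8  41.1] [179.9   0.6 179.1] w54.4 F [ 0.5 -0.3 -1. ] | need [ 0.1  -0.03  0.04] [0.02 0.1  0.18]
clock: 11.48
eef_pos: [526.1, -45.6, 42.5]
tool_rot: [3.139, 0.012, 3.127]
force: [0.1, -0.3, -0.6]
width: 66.5
t11.5 at [526.1 -45.6  42.5] [179.8   0.7 179.1] w66.5 F [ 0.1 -0.3 -0.6] | need [ 0.14 -0.07  0.08] [0.03 0.11 0.19]
clock: 11.9
eef_pos: [523.0, -44.9, 172.9]
tool_rot: [3.138, 0.007, 3.128]
force: [1.5, 0.3, 0.3]
width: 66.3
t11.9 at [523.  -44.9 172.9] [179.8   0.4 179.2] w66.3 F [1.5 0.3 0.3] | need [-1.4   9.48 -0.52] [0.04 0.06 1.2 ]
```

```bash
python3 -m crank '[[[-0.15,0.95,-0.1,0,0,0.2],[-0.15,0.95,-0.1,0,0,0.2],[-0.15,0.95,-0.1,0,0,0.2],[-0.15,0.95,-0.1,0,0,0.2],[-0.15,0.95,-0.1,0,0,0.2],[-0.15,0.95,0,0,0,0.2],[-0.15,0.95,0,0,0,0],[-0.15,0.95,0,0,0,0],[-0.15,0.95,0,0,0,0],[0,0.8,0,0,0,0],[0,0,0,0,0,0]]]' -0.74; python3 g.py 568.8 238.8 170 172
python3 - <<'E'
from m import *
im=ctrl.get_image("top");P=cloud(im)
for o in pots(P): print("pot",o)
for o in pots(P,(440,700,-130,130),(50,66)): print("boxpot",o)
for Q in blobs(P,(440,700,-130,130),30,40,50): print("rim",rect(Q),np.median(Q[:,2]),len(Q))
E
```

```text
clock: 12.82
eef_pos: [599.2, 241.5, 208.2]
tool_rot: [3.128, 0.03, 2.987]
force: [-0.2, 0.8, -0.9]
width: 74.4
t12.8 at [599.2 241.5 208.2] [179.2   1.7 171.1] w74.4 F [-0.2  0.8 -0.9] | need [ 1.03 -0.26  1.24] [ 0.13  0.29 -0.14]
pot (array([577.4, 320.4]), 22.14457893371582, np.float64(137.3764265563517), 132)
pot (array([569. , 239.1]), 29.21871566772461, np.float64(136.97791224789313), 434)
boxpot (array([533.4, -46.5]), 29.130517959594727, np.float64(57.80033730313555), 401)
rim ((663.0802001953125, -1.7715187072753906), (7.969822883605957, 87.36934661865234), 0.26403510570526123) 33.81461714328579 65
rim ((577.2872924804688, -89.59089660644531), (181.37632751464844, 40.50996398925781), 12.18951416015625) 33.40746834971699 145
rim ((571.6246948242188, 4.493782043457031), (186.11404418945312, 172.0297393798828), 1.4241828918457031) 33.6433187489696 277
```

```bash
python3 -m crank '[[[0.5,-0.15,0.3,0.1,0.3,-0.1],[0.5,-0.1,0.4,0,0,0],[0,0,0.3,0,0,0],[0,0,0,0,0,0]]]'; python3 g.py 568.9 239 113 172
```

```text
clock: 13.2
eef_pos: [565.4, 231.3, 177.2]
tool_rot: [-3.138, -0.005, 2.995]
force: [0.1, 0.0, -0.6]
width: 74.7
t13.2 at [565.4 231.3 177.2] [-179.8   -0.3  171.6] w74.7 F [ 0.1  0.  -0.6] | need [-0.09  0.28  2.14] [-0.03 -0.05 -0.07]
```

```bash
python3 -m crank '[[[-0.1,0.22,0.6,0,0,0],[-0.1,0,0.7,0,0,0],[-0.02,0,0.3,0,0,0],[0,0,0,0,0,0]]]'; python3 g.py 568.9 239 113 172
```

```text
clock: 13.53
eef_pos: [573.9, 231.8, 128.8]
tool_rot: [-3.136, -0.005, 2.989]
force: [0.3, -0.1, -0.1]
width: 74.3
t13.5 at [573.9 231.8 128.8] [-179.7   -0.3  171.3] w74.3 F [ 0.3 -0.1 -0.1] | need [0.2  0.21 0.52] [-0.05 -0.05 -0.12]
```

```bash
python3 -m crank '[[[0.2,0.28,0.15,0,0,0],[0,0.05,0.25,0,0,0],[0,0,0.15,0,0,0]]]'; python3 g.py 568.9 239 113 172; python3 -m crank '[[[0,0,0.03,0,0,0],[0,0,0,0,0,0],[0,0,0,0,0,0],[0,0,0,0,0,0],[0,0,0,0,0,0]]]' 1; python3 g.py 568.9 239 113 172; python3 -m crank '[[[0,0,-0.5,0,0,0],[0,0,-1,0,0,0],[0,0,-1,0,0,0],[0,0,0,0,0,0]]]'; python3 g.py 617 -47.7 150 178
```

```text
clock: 13.78
eef_pos: [570.7, 241.9, 113.3]
tool_rot: [-3.137, -0.003, 2.986]
force: [-0.1, -0.3, -0.5]
width: 74.4
t13.8 at [570.7 241.9 113.3] [-179.8   -0.2  171.1] w74.4 F [-0.1 -0.3 -0.5] | need [ 0.04 -0.11  0.01] [-0.04 -0.03 -0.15]
clock: 14.2
eef_pos: [570.8, 242.8, 113.5]
tool_rot: [-3.138, -0.002, 2.988]
force: [-0.4, -0.4, -1.8]
width: 54.4
t14.2 at [570.8 242.8 113.5] [-1.798e+02 -1.000e-01  1.712e+02] w54.4 F [-0.4 -0.4 -1.8] | need [ 0.04 -0.13  0.02] [-0.03 -0.02 -0.14]
clock: 14.53
eef_pos: [569.4, 242.2, 188.9]
tool_rot: [-3.135, -0.007, 2.987]
force: [0.7, 0.8, -0.1]
width: 54.3
t14.5 at [569.4 242.2 188.9] [-179.6   -0.4  171.2] w54.3 F [ 0.7  0.8 -0.1] | need [-3.06 -9.29  1.34] [-0.06 -0.07 -1.14]
```

```bash
python3 -m crank '[[[-0.3,-0.92,0,0,0,-0.2],[-0.3,-0.92,0,0,0,-0.2],[-0.3,-0.92,0,0,0,-0.2],[-0.3,-0.92,0,0,0,-0.2],[-0.3,-0.92,0,0,0,-0.2],[-0.2,-0.92,0,0,0,0],[-0.2,-0.92,0,0,0,0],[-0.2,-0.92,0.3,0,0,0],[-0.2,-0.92,0.3,0,0,0],[-0.2,-0.92,0.3,0,0,0],[0,0,0,0,0,0],[0,0,0,0,0,0]]]'; python3 g.py 619 -47.7 100 178
```

```text
clock: 15.53
eef_pos: [625.2, -48.8, 159.4]
tool_rot: [-3.14, -0.004, 3.103]
force: [-0.3, 1.8, -0.7]
width: 54.0
t15.5 at [625.2 -48.8 159.4] [-179.9   -0.2  177.8] w54.0 F [-0.3  1.8 -0.7] | need [0.2  0.03 1.98] [-0.02 -0.04 -0.03]
```

```bash
python3 -m crank '[[[0.2,0,0.7,0,0,0],[0,0,0.7,0,0,0],[0,0,0.7,0,0,0],[0,0,0.6,0,0,0],[0,0,0,0,0,0]]]'; python3 g.py 619 -47.7 36 178
```

```text
clock: 15.95
eef_pos: [619.5, -48.2, 76.4]
tool_rot: [-3.14, -0.001, 3.102]
force: [-0.7, -0.5, -0.7]
width: 54.1
t15.9 at [619.5 -48.2  76.4] [-179.9   -0.   177.8] w54.1 F [-0.7 -0.5 -0.7] | need [0.02 0.02 1.35] [-0.02 -0.01 -0.04]
```

```bash
python3 -m crank '[[[0,0,0.5,0,0,0],[0,0,0.5,0,0,0],[0,0,0.3,0,0,0],[0,0,0.05,0,0,0]]]'; python3 g.py 619 -47.7 36 178;  python3 -m crank '[[[0,0,0,0,0,0],[0,0,0,0,0,0],[0,0,0,0,0,0]]]' -0.55; python3 g.py 619 -47.7 36 178; python3 -m crank '[[[0,0,-0.7,0,0,0],[0,0,-1,0,0,0],[0,0,-1,0,0,0],[0,0,-1,0,0,0],[0,0,-0.8,0,0,0]]]'; python3 g.py 486 351.5 180 172
```

```text
clock: 16.28
eef_pos: [620.8, -44.8, 36.7]
tool_rot: [-3.141, 0.001, 3.106]
force: [-0.1, -0.4, -0.8]
width: 54.2
t16.3 at [620.8 -44.8  36.7] [-1.80e+02  1.00e-01  1.78e+02] w54.2 F [-0.1 -0.4 -0.8] | need [ 0.06 -0.1   0.02] [-0.    0.01 -0.  ]
clock: 16.53
eef_pos: [622.3, -43.7, 38.9]
tool_rot: [3.142, 0.004, 3.107]
force: [0.1, 0.2, -0.6]
width: 66.6
t16.5 at [622.3 -43.7  38.9] [180.    0.2 178. ] w66.6 F [ 0.1  0.2 -0.6] | need [ 0.11 -0.14  0.1 ] [0.   0.04 0.01]
clock: 16.95
eef_pos: [619.5, -43.5, 177.7]
tool_rot: [3.141, -0.002, 3.108]
force: [0.3, 0.6, 0.1]
width: 66.1
t16.9 at [619.5 -43.5 177.7] [ 1.800e+02 -1.000e-01  1.781e+02] w66.1 F [0.3 0.6 0.1] | need [ 4.89 13.01 -0.07] [-0.   -0.02  1.01]
```

```bash
python3 -m crank '[[[0.38,0.95,0,0,0,0.2],[0.38,0.95,0,0,0,0.2],[0.38,0.95,0,0,0,0.2],[0.38,0.95,0,0,0,0.2],[0.38,0.95,0,0,0,0.2],[0.38,0.95,0,0,0,0],[0.38,0.95,0,0,0,0],[0.38,0.95,0,0,0,0],[0.38,0.95,0,0,0,0],[0.38,0.95,0,0,0,0],[0.38,0.95,0,0,0,0],[0.38,0.95,0,0,0,0]]]' -0.74; python3 -m crank '[[[0.1,0.7,0,0,0,0],[0,0,0,0,0,0],[0,0,0,0,0,0]]]'; python3 g.py 486 351.5 180 172
python3 - <<'E'
from m import *
im=ctrl.get_image("top");P=cloud(im)
for o in pots(P): print("pot",o)
for o in pots(P,(440,700,-130,130),(50,66)): print("boxpot",o)
im=ctrl.get_image("side");P=cloud(im)
for Q in blobs(P,(400,650,180,420),115,145,15): print("side",len(Q),Q.mean(0))
E
```

```text
clock: 17.95
eef_pos: [536.2, 316.4, 199.8]
tool_rot: [3.134, 0.04, 2.976]
force: [1.7, 1.3, -0.9]
width: 74.2
clock: 18.2
eef_pos: [532.8, 350.2, 203.2]
tool_rot: [3.124, 0.041, 2.989]
force: [-0.4, -1.1, 1.0]
width: 74.5
t18.2 at [532.8 350.2 203.2] [179.    2.4 171.3] w74.5 F [-0.4 -1.1  1. ] | need [ 1.58 -0.21  0.71] [ 0.16  0.4  -0.12]
pot (array([581.7, 331.7]), 28.971181869506836, np.float64(137.15456747787164), 439)
pot (array([486. , 351.8]), 29.77983283996582, np.float64(137.19982044222587), 454)
boxpot (array([619.9, -44.6]), 28.861217498779297, np.float64(57.71478939691103), 400)
boxpot (array([533.2, -46.4]), 29.04396629333496, np.float64(57.60435932544271), 405)
side 154 [573.  322.8 131.7]
side 163 [479.3 342.6 132. ]
```

Both pots are seated with their tops at z≈57.7. On to pot C.

```bash
python3 -m crank '[[[0.8,-0.15,0.3,0.15,0.4,-0.1],[0.75,-0.1,0.4,0,0,0],[0,0,0.3,0,0,0],[0,0,0,0,0,0],[0,0,0,0,0,0]]]'; python3 g.py 486 351.8 113 172
```

```text
clock: 18.72
eef_pos: [490.1, 339.4, 173.5]
tool_rot: [-3.14, 0.003, 2.985]
force: [0.9, 0.1, 0.7]
width: 74.0
t18.7 at [490.1 339.4 173.5] [-179.9    0.2  171.1] w74.0 F [0.9 0.1 0.7] | need [0.21 0.39 2.01] [-0.02  0.03 -0.16]
```

```bash
python3 -m crank '[[[0.2,0.39,0.3,0,0,0],[0,0,0.6,0,0,0],[0,0,0.3,0,0,0],[0,0,0,0,0,0]]]'; python3 g.py 486 351.8 113 172
```

```text
clock: 19.05
eef_pos: [490.7, 352.5, 137.9]
tool_rot: [3.139, 0.009, 2.979]
force: [0.5, -0.1, -0.3]
width: 74.4
t19.1 at [490.7 352.5 137.9] [179.8   0.5 170.7] w74.4 F [ 0.5 -0.1 -0.3] | need [ 0.16 -0.05  0.83] [ 0.02  0.09 -0.22]
```

```bash
python3 -m crank '[[[0.2,-0.05,0.35,0,0.1,0],[0.05,0,0.35,0,0,0],[0,0,0.15,0,0,0]]]'; python3 g.py 486 351.8 113 172; python3 -m crank '[[[0,0,0.03,0,0,0],[0,0,0,0,0,0],[0,0,0,0,0,0],[0,0,0,0,0,0],[0,0,0,0,0,0]]]' 1; python3 g.py 486 351.8 113 172; python3 -m crank '[[[0,0,-0.5,0,0,0],[0,0,-1,0,0,0],[0,0,-1,0,0,0],[0,0,-0.5,0,0,0]]]'; python3 g.py 529 40.3 190 178
```

```text
clock: 19.3
eef_pos: [483.9, 353.5, 111.6]
tool_rot: [3.137, -0.0, 2.979]
force: [-0.4, 0.4, -0.1]
width: 74.5
t19.3 at [483.9 353.5 111.6] [179.7  -0.  170.7] w74.5 F [-0.4  0.4 -0.1] | need [-0.08 -0.04 -0.05] [ 0.05 -0.   -0.22]
clock: 19.72
eef_pos: [483.7, 353.3, 109.9]
tool_rot: [3.137, -0.001, 2.978]
force: [0.4, 1.2, -0.4]
width: 54.1
t19.7 at [483.7 353.3 109.9] [ 1.798e+02 -1.000e-01  1.706e+02] w54.1 F [ 0.4  1.2 -0.4] | need [-0.09 -0.04 -0.1 ] [ 0.04 -0.01 -0.23]
clock: 20.05
eef_pos: [480.8, 350.6, 198.4]
tool_rot: [-3.137, -0.009, 2.978]
force: [0.3, 1.1, -1.1]
width: 54.3
t20.1 at [480.8 350.6 198.4] [-179.8   -0.5  170.6] w54.3 F [ 0.3  1.1 -1.1] | need [-3.27 -9.94  0.29] [-0.03 -0.08 -1.23]
```

```bash
python3 -m crank '[[[-0.3,-0.92,0,0,0,-0.2],[-0.3,-0.92,0,0,0,-0.2],[-0.3,-0.92,0,0,0,-0.2],[-0.3,-0.92,0,0,0,-0.2],[-0.3,-0.92,0,0,0,-0.2],[-0.3,-0.92,0,0,0,-0.2],[-0.3,-0.92,0,0,0,0],[-0.3,-0.92,0,0,0,0],[-0.3,-0.92,0.3,0,0,0],[-0.3,-0.92,0.3,0,0,0],[-0.3,-0.7,0.2,0,0,0],[0,0,0,0,0,0]]]'; python3 g.py 527 40.3 100 178
```

```text
clock: 21.05
eef_pos: [564.9, 39.7, 180.0]
tool_rot: [3.134, 0.007, 3.118]
force: [1.1, -0.7, -0.3]
width: 54.3
t21.1 at [564.9  39.7 180. ] [179.6   0.4 178.6] w54.3 F [ 1.1 -0.7 -0.3] | need [ 1.28 -0.03  2.66] [0.07 0.07 0.11]
```

```bash
python3 -m crank '[[[0.65,0,0.3,0,0,0],[0.6,0,0.6,0,0,0],[0,0,0.7,0,0,0],[0,0,0.7,0,0,0],[0,0,0.6,0,0,0],[0,0,0,0,0,0]]]'; python3 g.py 527 40.3 33 178
```

```text
clock: 21.55
eef_pos: [529.5, 38.5, 92.1]
tool_rot: [3.134, 0.014, 3.11]
force: [0.2, 0.8, -2.0]
width: 54.0
t21.6 at [529.5  38.5  92.1] [179.6   0.8 178.2] w54.0 F [ 0.2  0.8 -2. ] | need [0.11 0.04 1.97] [0.07 0.13 0.03]
```

```bash
python3 -m crank '[[[0.1,0.04,0.6,0.05,0.1,0],[0,0,0.6,0,0,0],[0,0,0.5,0,0,0],[0,0,0.15,0,0,0],[0,0,0.05,0,0,0]]]'; python3 g.py 527 40.3 33 178
```

```text
clock: 21.97
eef_pos: [530.1, 41.9, 37.1]
tool_rot: [3.138, 0.009, 3.111]
force: [-0.5, -0.8, -1.3]
width: 54.3
t22.0 at [530.1  41.9  37.1] [179.8   0.5 178.3] w54.3 F [-0.5 -0.8 -1.3] | need [ 0.1  -0.06  0.13] [0.04 0.09 0.04]
```

```bash
python3 -m crank '[[[0.05,-0.05,0.12,0,0,0],[0,0,0.05,0,0,0]]]';  python3 -m crank '[[[0,0,0,0,0,0],[0,0,0,0,0,0],[0,0,0,0,0,0]]]' -0.55; python3 g.py 527 40.3 33 178; python3 -m crank '[[[0,0,-0.7,0,0,0],[0,0,-1,0,0,0],[0,0,-1,0,0,0],[0,0,-1,0,0,0],[0,0,-0.8,0,0,0]]]'; python3 g.py 581.7 331.7 180 172
```

```text
clock: 22.13
eef_pos: [529.7, 40.7, 33.3]
tool_rot: [3.137, 0.011, 3.111]
force: [-0.3, -1.5, -1.8]
width: 53.9
clock: 22.38
eef_pos: [531.4, 40.7, 35.5]
tool_rot: [3.137, 0.015, 3.111]
force: [-0.0, -0.0, -0.2]
width: 66.2
t22.4 at [531.4  40.7  35.5] [179.7   0.9 178.2] w66.2 F [-0.  -0.  -0.2] | need [ 0.15 -0.02  0.08] [0.05 0.15 0.04]
clock: 22.8
eef_pos: [526.3, 39.8, 172.6]
tool_rot: [3.138, 0.006, 3.111]
force: [0.2, -0.2, 0.4]
width: 66.1
t22.8 at [526.3  39.8 172.6] [179.8   0.4 178.2] w66.1 F [ 0.2 -0.2  0.4] | need [-1.55  9.78 -0.2 ] [0.04 0.06 1.04]
```

```bash
python3 -m crank '[[[-0.1,0.95,0,0,0,0.2],[-0.1,0.95,0,0,0,0.2],[-0.1,0.95,0,0,0,0.2],[-0.1,0.95,0,0,0,0.2],[-0.1,0.95,0,0,0,0.2],[0,0.95,0,0,0,0],[0,0.95,0,0,0,0],[0,0.95,0,0,0,0],[0,0.95,0,0,0,0],[0,0.8,0,0,0,0],[0,0,0,0,0,0],[0,0,0,0,0,0]]]' -0.74; python3 g.py 581.7 331.7 170 172
python3 - <<'E'
from m import *
im=ctrl.get_image("top");P=cloud(im)
for o in pots(P): print("pot",o)
for o in pots(P,(440,700,-130,130),(50,66)): print("boxpot",o)
im=ctrl.get_image("side");P=cloud(im)
for Q in blobs(P,(400,650,180,420),115,145,15): print("side",len(Q),Q.mean(0))
E
```

```text
clock: 23.8
eef_pos: [580.0, 328.5, 190.1]
tool_rot: [3.127, 0.029, 2.992]
force: [-0.4, -0.8, 0.6]
width: 74.6
t23.8 at [580.  328.5 190.1] [179.2   1.6 171.4] w74.6 F [-0.4 -0.8  0.6] | need [-0.02  0.11  0.67] [ 0.14  0.27 -0.09]
pot (array([575.3, 332.7]), 27.475948333740234, np.float64(136.87921150678227), 184)
boxpot (array([620.4, -44.4]), 29.265464782714844, np.float64(57.92083400367336), 398)
boxpot (array([533. , -46.5]), 29.047182083129883, np.float64(57.80863799893636), 405)
boxpot (array([533.9,  40.5]), 28.903160095214844, np.float64(57.83179880874333), 402)
side 152 [573.5 322.9 131.8]
```

```bash
python3 -m crank '[[[0,0.11,0.5,0.15,0.3,-0.1],[0,0,0.7,0,0,0],[0,0,0.5,0,0,0],[0,0,0,0,0,0]]]'; python3 g.py 581.7 331.7 113 172
```

```text
clock: 24.23
eef_pos: [582.8, 324.2, 140.5]
tool_rot: [-3.138, -0.001, 2.994]
force: [0.2, 0.1, -0.2]
width: 74.5
t24.2 at [582.8 324.2 140.5] [-179.8   -0.   171.6] w74.5 F [ 0.2  0.1 -0.2] | need [0.07 0.24 0.92] [-0.03 -0.01 -0.07]
```

```bash
python3 -m crank '[[[0.1,0.25,0.15,0,0,0],[0.02,0,0.4,0,0,0],[0,0,0.35,0,0,0],[0,0,0,0,0,0]]]'; python3 g.py 581.7 331.7 113 172; python3 -m crank '[[[0,0,0.03,0,0,0],[0,0,0,0,0,0],[0,0,0,0,0,0],[0,0,0,0,0,0],[0,0,0,0,0,0]]]' 1; python3 g.py 581.7 331.7 113 172; python3 -m crank '[[[0,0,-0.5,0,0,0],[0,0,-1,0,0,0],[0,0,-1,0,0,0],[0,0,-0.2,0,0,0]]]'; python3 g.py 617 40.3 180 178
```

```text
clock: 24.57
eef_pos: [581.8, 329.0, 113.8]
tool_rot: [-3.138, 0.002, 2.989]
force: [0.2, 0.0, -1.1]
width: 74.1
t24.6 at [581.8 329.  113.8] [-1.798e+02  1.000e-01  1.713e+02] w74.1 F [ 0.2  0.  -1.1] | need [0.02 0.09 0.03] [-0.04  0.02 -0.12]
clock: 24.98
eef_pos: [582.5, 329.2, 114.3]
tool_rot: [-3.139, 0.003, 2.989]
force: [0.1, 0.0, -0.9]
width: 54.1
t25.0 at [582.5 329.2 114.3] [-179.9    0.2  171.3] w54.1 F [ 0.1  0.  -0.9] | need [0.04 0.08 0.04] [-0.03  0.03 -0.12]
clock: 25.32
eef_pos: [580.1, 328.2, 194.5]
tool_rot: [-3.134, -0.003, 2.989]
force: [0.4, 0.3, 0.6]
width: 54.1
t25.3 at [580.1 328.2 194.5] [-179.5   -0.2  171.3] w54.1 F [0.4 0.3 0.6] | need [-2.67 -9.29  0.55] [-0.07 -0.03 -1.12]
```

```bash
python3 -m crank '[[[-0.25,-0.92,0,0,0,-0.2],[-0.25,-0.92,0,0,0,-0.2],[-0.25,-0.92,0,0,0,-0.2],[-0.25,-0.92,0,0,0,-0.2],[-0.25,-0.92,0,0,0,-0.2],[-0.2,-0.92,0,0,0,0],[-0.1,-0.92,0,0,0,0],[-0.1,-0.92,0.3,0,0,0],[-0.1,-0.92,0.3,0,0,0],[-0.1,-0.92,0.3,0,0,0],[0,0,0,0,0,0],[0,0,0,0,0,0]]]'; python3 g.py 617 40.3 90 178
```

```text
clock: 26.32
eef_pos: [616.7, 40.0, 166.7]
tool_rot: [-3.14, 0.001, 3.106]
force: [0.4, 1.2, 0.3]
width: 54.4
t26.3 at [616.7  40.  166.7] [-1.799e+02  1.000e-01  1.780e+02] w54.4 F [0.4 1.2 0.3] | need [-0.    0.02  2.56] [-0.02  0.01 -0.01]
```

```bash
python3 -m crank '[[[0,0,0.7,0,0,0],[0,0,0.7,0,0,0],[0,0,0.7,0,0,0],[0,0,0.7,0,0,0],[0,0,0,0,0,0]]]'; python3 g.py 617 40.3 37 178
```

```text
clock: 26.73
eef_pos: [618.7, 42.0, 81.3]
tool_rot: [-3.142, 0.006, 3.106]
force: [-0.9, -1.0, -1.5]
width: 54.0
t26.7 at [618.7  42.   81.3] [-180.     0.4  178. ] w54.0 F [-0.9 -1.  -1.5] | need [ 0.06 -0.06  1.47] [-0.    0.06 -0.  ]
```

```bash
python3 -m crank '[[[0.06,-0.06,0.5,0,0,0],[0.02,-0.02,0.5,0,0,0],[0.02,-0.02,0.3,0,0,0],[0,0,0.12,0,0,0]]]'; python3 g.py 617 40.3 37 178;  python3 -m crank '[[[0,0,0.02,0,0,0],[0,0,0,0,0,0],[0,0,0,0,0,0]]]' -0.55; python3 g.py 617 40.3 37 178; python3 -m crank '[[[0,0,-0.7,0,0,0],[0,0,-1,0,0,0],[0,0,-1,0,0,0],[0,0,-1,0,0,0],[0,-0.9,-0.5,0,0,0],[0,-0.9,0,0,0,0],[0,-0.9,0,0,0,0],[0,-0.9,0,0,0,0],[0,-0.9,0,0,0,0],[0,-0.9,0,0,0,0],[0,0,0,0,0,0]]]'; python3 g.py 507.3 -289.3 160 151
python3 - <<'E'
from m import *
im=ctrl.get_image("top");P=cloud(im)
for o in pots(P): print("pot",o)
for o in pots(P,(440,700,-130,130),(50,66)): print("boxpot",o)
for Q in blobs(P,(440,700,-130,130),30,40,50): print("rim",rect(Q),np.median(Q[:,2]),len(Q))
for Q in blobs(P,(380,650,-420,-150),50,70,30): print("bar",rect(Q),np.median(Q[:,2]),len(Q))
for Q in blobs(P,(330,400,290,370),68,115,3): print("toggle",len(Q),Q[np.argmax(Q[:,2])],Q.mean(0))
save(im,"t5.png")
E
```

```text
clock: 27.07
eef_pos: [617.7, 43.6, 39.9]
tool_rot: [3.139, 0.01, 3.111]
force: [-0.8, -0.4, -0.7]
width: 54.1
t27.1 at [617.7  43.6  39.9] [179.9   0.6 178.3] w54.1 F [-0.8 -0.4 -0.7] | need [ 0.02 -0.11  0.1 ] [0.02 0.1  0.04]
clock: 27.32
eef_pos: [619.0, 45.1, 41.0]
tool_rot: [3.138, 0.012, 3.113]
force: [0.8, 1.2, 1.0]
width: 65.8
t27.3 at [619.   45.1  41. ] [179.8   0.7 178.4] w65.8 F [0.8 1.2 1. ] | need [ 0.06 -0.16  0.13] [0.03 0.12 0.06]
clock: 28.23
eef_pos: [619.9, -120.0, 186.2]
tool_rot: [3.138, 0.035, 3.121]
force: [-0.3, -0.7, 0.3]
width: 66.1
t28.2 at [ 619.9 -120.   186.2] [179.8   2.  178.8] w66.1 F [-0.3 -0.7  0.3] | need [ 3.67 -5.72  0.73] [0.11 0.32 4.64]
boxpot (array([619.7, -45.1]), 29.304330825805664, np.float64(57.81074424418481), 397)
boxpot (array([615.3,  44.6]), 29.38138198852539, np.float64(57.853744502035795), 397)
boxpot (array([533.1, -46.4]), 29.00849151611328, np.float64(57.699323523004274), 404)
boxpot (array([533.9,  40.4]), 28.951175689697266, np.float64(58.125287642812346), 407)
rim ((657.5870971679688, 22.27349853515625), (54.74958801269531, 152.8806610107422), 20.99472427368164) 33.875280274972425 144
rim ((549.1367797851562, 84.69230651855469), (103.80081939697266, 8.867772102355957), 3.73844313621521) 33.33338759648866 80
rim ((505.28277587890625, -68.67781066894531), (59.88797378540039, 116.99222564697266), 42.79076385498047) 33.79547096498925 120
bar ((528.2997436523438, -301.55718994140625), (20.292306900024414, 52.59156036376953), 60.39750289916992) 56.25948364886851 151
toggle 39 [386.6 328.1 113.2] [385.9 322.7 101.5]
```

View pics/t5.png

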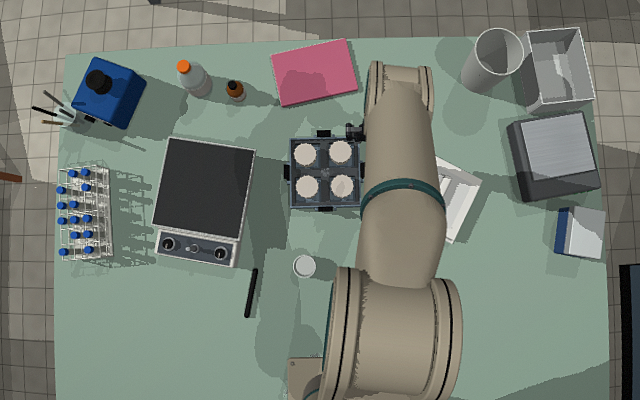

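The picture shows all four pots in the wells at (306,153), (340,152), (306,187) and (341,187), with tops at z≈58. The toggle is upright and the shaker is empty. Next the lid, with its bar at 150.6° tool yaw.

```bash
python3 -m crank '[[[0.4,-0.7,0.1,0,0.1,0.8],[0.4,-0.7,0.1,0,0.1,0.8],[0.4,-0.8,0.1,0,0.1,0.8],[0.4,-0.8,0.1,0,0,0.8],[0.5,-0.7,0.1,0,0,0.8],[0.5,-0.6,0.1,0,0,0.6],[0.5,-0.4,0,0,0,0],[0,0,0,0,0,0],[0,0,0,0,0,0]]]'; python3 g.py 507.2 -289.2 100 150.6
```

```text
clock: 29.03
eef_pos: [500.1, -219.6, 171.2]
tool_rot: [3.119, 0.009, 2.627]
force: [0.9, 1.1, 0.7]
width: 66.3
t29.0 at [ 500.1 -219.6  171.2] [178.7   0.5 150.5] w66.3 F [0.9 1.1 0.7] | need [-1.33 -1.96  2.34] [ 0.22  0.08 -0.01]
```

```bash
python3 - <<'E'
from m import *
from scipy.optimize import minimize
im=ctrl.get_image("top");P=cloud(im)
Q=P[(abs(P[...,2]-33.7)<3)&(abs(P[...,0]-573)<110)&(abs(P[...,1]+4)<110)][:,:2]
def f(p):
    c,s=np.cos(p[2]),np.sin(p[2]);d=(Q-p[:2])@np.array([[c,-s],[s,c]])
    r=np.abs(d).max(1); return np.minimum(abs(r-87.5),8).sum()
b=min((minimize(f,[573,-4,a],method="Nelder-Mead",options=dict(initial_simplex=[[573,-4,a],[576,-4,a],[573,-1,a],[573,-4,a+.03]])) for a in(-.03,0,.03)),key=lambda r:r.fun);print(b.x,np.degrees(b.x[2]),b.fun/len(Q),len(Q))
for R in blobs(P,(440,700,-130,130),45,65,3): print("clip",len(R),R.mean(0))
E
```

```text
[573.1  -3.7   0. ] 0.2751080436444828 1.8098057037627886 446
clip 80 [670.5  -3.8  52.5]
clip 404 [618.7 -44.4  57.7]
clip 402 [614.8  43.8  57.5]
clip 63 [ 573.6 -101.2   52.7]
clip 65 [572.8  93.1  53.4]
clip 407 [532.8 -46.3  57.7]
clip 410 [533.1  40.5  58. ]
clip 63 [475.2  -3.5  53.5]
```

```bash
python3 -m crank '[[[-0.45,-0.65,0.3,0.1,0,0],[-0.45,-0.65,0.5,0.1,0,0],[-0.4,-0.6,0.6,0,0,0],[0,0,0.6,0,0,0],[0,0,0,0,0,0]]]'; python3 g.py 507.2 -289.2 60 150.6
python3 - <<'E'
from m import *
im=ctrl.get_image("side");save(im,"s5.png");P=cloud(im)
for Q in blobs(P,(380,650,-420,-150),50,62,30): print("bar side",rect(Q),np.median(Q[:,2]),len(Q))
E
```

```text
clock: 29.5
eef_pos: [518.2, -284.4, 112.4]
tool_rot: [3.134, 0.02, 2.643]
force: [0.7, 0.7, -0.1]
width: 66.5
t29.5 at [ 518.2 -284.4  112.4] [179.6   1.2 151.4] w66.5 F [ 0.7  0.7 -0.1] | need [ 0.28 -0.33  1.74] [0.07 0.19 0.14]
bar side ((505.7970275878906, -290.11920166015625), (23.50385093688965, 100.32926177978516), 61.264244079589844) 55.66287422527744 216
```

```bash
python3 -m crank '[[[0.3,-0.33,0.3,0.05,0.15,0.1],[0.03,0,0.6,0,0,0],[0,0,0.5,0,0,0],[0,0,0,0,0,0]]]'; python3 g.py 506.8 -289.4 37 150.8
```

```text
clock: 29.88
eef_pos: [508.8, -287.8, 73.9]
tool_rot: [3.139, 0.012, 2.636]
force: [-0.8, -0.4, -0.6]
width: 66.2
t29.9 at [ 508.8 -287.8   73.9] [179.8   0.7 151. ] w66.2 F [-0.8 -0.4 -0.6] | need [ 0.05 -0.08  1.23] [0.03 0.11 0.04]
```

```bash
python3 -m crank '[[[0.1,-0.08,0.35,0.03,0.1,0.04],[0.03,0,0.45,0,0,0],[0.03,0,0.3,0,0,0],[0,0,0.1,0,0,0]]]'; python3 g.py 506.8 -289.4 38 150.8
```

```text
clock: 30.22
eef_pos: [504.8, -287.3, 39.4]
tool_rot: [-3.141, 0.004, 2.633]
force: [-0.3, 0.5, -0.4]
width: 66.3
t30.2 at [ 504.8 -287.3   39.4] [-180.     0.2  150.9] w66.3 F [-0.3  0.5 -0.4] | need [-0.09 -0.03  0.05] [-0.    0.03  0.01]
```

```bash
python3 -m crank '[[[-0.08,0,0,0,0,0],[0,0,0,0,0,0],[0,0,0,0,0,0],[0,0,0,0,0,0],[0,0,0,0,0,0],[0,0,0,0,0,0],[0,0,0,0,0,0]]]' 1; python3 g.py 506.8 -289.4 38 150.8; python3 -m crank '[[[0,0,-0.4,0,0,0],[0,0,-0.8,0,0,0],[0,0,-0.9,0,0,0],[0,0,-0.9,0,0,0],[0,0,-0.9,0,0,0],[0,0,-0.6,0,0,0],[0,0,0,0,0,0]]]';python3 g.py 573.1 -3.8 170 180
python3 - <<'E'
from m import *
im=ctrl.get_image("side");save(im,"s6.png")
E
```

```text
clock: 30.8
eef_pos: [507.6, -288.7, 40.9]
tool_rot: [-3.141, 0.004, 2.633]
force: [-0.2, -0.7, -3.2]
width: 18.6
t30.8 at [ 507.6 -288.7   40.9] [-180.     0.2  150.9] w18.6 F [-0.2 -0.7 -3.2] | need [ 0.01 -0.03  0.1 ] [-0.    0.04  0.01]
clock: 31.38
eef_pos: [504.3, -287.1, 183.1]
tool_rot: [-3.141, -0.003, 2.633]
force: [0.0, -1.0, -3.4]
width: 18.4
t31.4 at [ 504.3 -287.1  183.1] [-180.    -0.2  150.8] w18.4 F [ 0.  -1.  -3.4] | need [2.6  9.36 0.44] [ 0.   -0.03 -4.86]
```

View pics/s6.png

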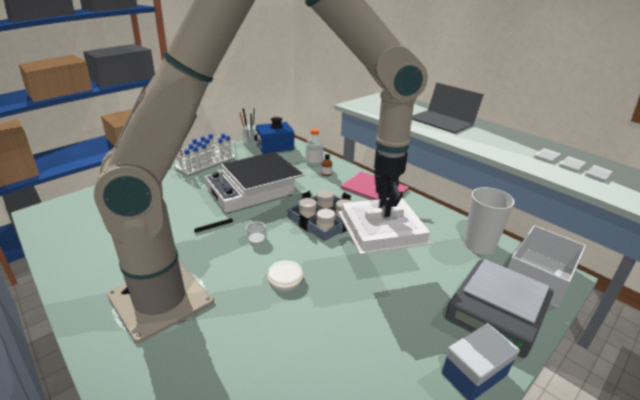

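The side view shows the lid hanging level in the gripper at (385,220) and the pots in the box at (325,212). Now I carry it over and square it up.

```bash
python3 -m crank '[[[0,0.6,0,0,0,-0.9],[0,0.9,0,0,0,-0.95],[0,0.9,0,0,0,-0.95],[0,0.9,0,0,0,-0.95],[0,0.9,0,0,0,-0.95],[-0.2,0.9,0,0,0,0],[-0.3,0.9,0,0,0,0],[-0.3,0.9,0,0,0,0],[-0.2,0.8,0,0,0,0],[-0.1,0.5,0,0,0,0],[0,0,0,0,0,0],[0,0,0,0,0,0]]]'; python3 g.py 573.1 -3.8 130 180.3
```

```text
clock: 32.43
eef_pos: [562.2, -36.3, 164.1]
tool_rot: [3.136, -0.033, -3.138]
force: [-0.5, -1.2, -2.9]
width: 18.5
t32.4 at [562.2 -36.3 164.1] [ 179.7   -1.9 -179.8] w18.5 F [-0.5 -1.2 -2.9] | need [-0.41  1.07  1.13] [ 0.06 -0.32 -0.01]
```

```bash
python3 -m crank '[[[-0.3,0.6,0.1,0.05,-0.3,0],[-0.1,0.45,0.3,0,0,0],[0,0,0.3,0,0,0],[0,0,0,0,0,0],[0,0,0,0,0,0]]]'; python3 g.py 573.1 -3.8 110 180.3
python3 - <<'E'
from m import *
im=ctrl.get_image("side");P=cloud(im);s=ctrl.read_state();z=s["eef_pos"][2]+4.1-12
for Q in blobs(P,(440,710,-140,140),z-4,z+4,100): print("lidtop",rect(Q),np.median(Q[:,2])-z,len(Q))
for Q in blobs(P,(440,710,-140,140),z+20,z+27,20): print("bar",rect(Q),len(Q))
E
```

```text
clock: 32.85
eef_pos: [570.2, -9.7, 137.3]
tool_rot: [-3.138, -0.011, 3.14]
force: [-0.2, -0.5, -2.7]
width: 18.6
t32.9 at [570.2  -9.7 137.3] [-179.8   -0.6  179.9] w18.6 F [-0.2 -0.5 -2.7] | need [-0.1   0.2   0.91] [-0.03 -0.1  -0.06]
lidtop ((569.5609741210938, -10.125205993652344), (176.191650390625, 177.46287536621094), 1.0294623374938965) 1.3611225429923195 1139
bar ((548.7948608398438, -15.517265319824219), (53.49716567993164, 38.980533599853516), 1.5958055257797241) 77
```

```bash
python3 -m crank '[[[-0.13,0.22,0.2,-0.03,-0.1,-0.05],[0,0.02,0.4,0,0,0],[0,0,0.3,0,0,0],[0,0,0,0,0,0],[0,0,0,0,0,0]]]'; python3 g.py 573.5 -3.6 95 180.3
```

```text
clock: 33.32
eef_pos: [575.0, -6.8, 108.8]
tool_rot: [-3.14, 0.002, 3.139]
force: [-0.3, -0.1, -2.8]
width: 18.3
t33.3 at [575.   -6.8 108.8] [-1.799e+02  1.000e-01  1.799e+02] w18.3 F [-0.3 -0.1 -2.8] | need [0.05 0.11 0.46] [-0.02  0.02 -0.07]
```

```bash
python3 -m crank '[[[0.05,0.1,0.12,0,0,0],[0.03,0.03,0.2,0,0,0],[0,0,0.1,0,0,0]]]'; python3 g.py 573.5 -3.6 89 180.3
```

```text
clock: 33.57
eef_pos: [573.5, -3.1, 96.6]
tool_rot: [-3.14, 0.005, 3.139]
force: [0.8, -0.7, -2.8]
width: 18.5
t33.6 at [573.5  -3.1  96.6] [-179.9    0.3  179.8] w18.5 F [ 0.8 -0.7 -2.8] | need [ 0.   -0.02  0.25] [-0.02  0.05 -0.08]
```

```bash
python3 -m crank '[[[0,-0.02,0.15,0,0.05,-0.05],[0,0,0.15,0,0,0],[0,0,0.1,0,0,0],[0,0,0.1,0,0,0]]]'; python3 g.py 573.3 -3.7 88 180.3;python3 -m crank '[[[0,0,0.2,0,0,0],[0,0,0.2,0,0,0],[0,0,0.2,0,0,0]]]'; python3 g.py 573.3 -3.7 75 180.3
```

```text
clock: 33.9
eef_pos: [574.6, -3.6, 83.2]
tool_rot: [-3.14, 0.002, -3.139]
force: [-5.9, 0.2, 22.3]
width: 18.9
t33.9 at [574.6  -3.6  83.2] [-1.799e+02  1.000e-01 -1.798e+02] w18.9 F [-5.9  0.2 22.3] | need [ 0.04 -0.   -0.16] [-0.02  0.02 -0.02]
clock: 34.15
eef_pos: [574.1, -3.6, 73.7]
tool_rot: [-3.14, 0.002, -3.14]
force: [-17.7, 1.0, 77.5]
width: 18.7
t34.1 at [574.1  -3.6  73.7] [-1.799e+02  1.000e-01 -1.799e+02] w18.7 F [-17.7   1.   77.5] | need [ 0.03 -0.   -0.05] [-0.02  0.02 -0.04]
```

The TCP stopped at 73.7, against an expected 74.9 with the lid home, and the force rose steeply, so the lid is probably home. I'll release and check.

```bash
python3 -m crank '[[[0,0,-0.05,0,0,0],[0,0,0,0,0,0]]]'; python3 -m crank '[[[0,0,0,0,0,0],[0,0,0,0,0,0],[0,0,0,0,0,0],[0,0,-0.5,0,0,0],[0,0,-1,0,0,0],[0,0,-1,0,0,0],[0,-0.9,-0.9,0,0,0],[0,-0.95,0,0,0,0],[0,-0.95,0,0,0,0],[0,-0.95,0,0,0,0],[0,-0.95,0,0,0,0],[0,-0.95,0,0,0,0]]]' -0.55; python3 -m crank '[[[0,-0.95,0,0,0,0],[0,-0.95,0,0,0,0],[0,-0.95,0,0,0,0],[0,0,0,0,0,0],[0,0,0,0,0,0]]]'
python3 g.py 573.3 -3.7 110 180.3
cat > chk.py <<'E'
from m import *
ims={n:ctrl.get_image(n) for n in("top","side")}
for n,im in ims.items():
    P=cloud(im)
    def med(x,y,w=6): 
        m=(abs(P[...,0]-573.3-x)<w)&(abs(P[...,1]+3.7-y)<w); return round(float(np.nanmedian(P[m][:,2])),1) if m.any() else None
    print(n,"top face z (home 67):",{k:med(*v) for k,v in dict(px=(70,0),py=(0,70),mx=(-70,0),my=(0,-70),c1=(70,70),c2=(70,-70),c3=(-70,70),c4=(-70,-70)).items()})
    for Q in blobs(P,(440,710,-140,140),62,82,300): print("lidtop",rect(Q),np.median(Q[:,2]),len(Q))
    for Q in blobs(P,(440,710,-140,140),86,110,20): print("bar",rect(Q),np.median(Q[:,2]),len(Q))
    m=(P[...,2]>35)&(P[...,2]<42)
    for k,R in dict(px=(660,672,-90,80),py=(490,650,83,92),mx=(476,486,-90,80),my=(490,650,-100,-90)).items():
        g=m&(P[...,0]>R[0])&(P[...,0]<R[1])&(P[...,1]>R[2])&(P[...,1]<R[3]); print(k,"flange",np.median(P[g][:,2]) if g.any() else None,g.sum(),end="; ")
    print()
t=ims["top"]["color"][115:235,260:420];s=ims["side"]["color"][160:280,250:410]
c=np.hstack([t,s])[...,::-1]
E
cat >> chk.py <<'E'
import sys
cv2.imwrite("pics/"+sys.argv[1],cv2.resize(c,(800,300),interpolation=cv2.INTER_CUBIC))
E
python3 chk.py c1.png
```

```text
clock: 34.32
eef_pos: [573.9, -3.5, 75.0]
tool_rot: [-3.14, 0.002, -3.14]
force: [0.6, -0.4, -5.6]
width: 18.2
clock: 35.32
eef_pos: [581.1, -168.5, 186.0]
tool_rot: [3.14, 0.014, -3.122]
force: [0.5, 0.5, 0.0]
width: 66.1
clock: 35.73
eef_pos: [582.1, -269.1, 188.1]
tool_rot: [-3.136, 0.019, -3.133]
force: [-0.2, 0.7, -0.7]
width: 66.2
t35.7 at [ 582.1 -269.1  188.1] [-179.7    1.1 -179.5] w66.2 F [-0.2  0.7 -0.7] | need [0.27 8.86 2.55] [-0.05  0.18  0.03]
top top face z (home 67): {'px': 67.1, 'py': 66.7, 'mx': 67.1, 'my': 66.0, 'c1': 65.9, 'c2': 66.5, 'c3': 67.0, 'c4': 66.9}
lidtop ((574.2385864257812, -3.8651809692382812), (174.2643585205078, 174.7567596435547), 0.3927556574344635) 67.60241394139155 4436
bar ((573.779296875, -3.7589921951293945), (19.491432189941406, 98.78832244873047), 88.88883209228516) 90.95296017821607 330
px flange 39.63743761852421 2; py flange 38.37632087667514 74; mx flange 38.44724382514453 101; my flange 37.991876120436984 101; 
side top face z (home 67): {'px': 67.2, 'py': 67.6, 'mx': 67.3, 'my': 67.4, 'c1': 67.3, 'c2': 67.3, 'c3': 66.6, 'c4': 67.0}
lidtop ((573.6430053710938, -4.133186340332031), (176.52220153808594, 177.91458129882812), 0.06065746396780014) 67.58267475199979 1391
bar ((572.6900634765625, -4.490547180175781), (102.37928009033203, 22.650135040283203), 0.5191074013710022) 90.15207269659862 119
px flange 38.56606272749339 1; py flange 36.72672153830748 1; mx flange 37.297345624023656 61; my flange 38.01983448559372 60;
```

View pics/c1.png

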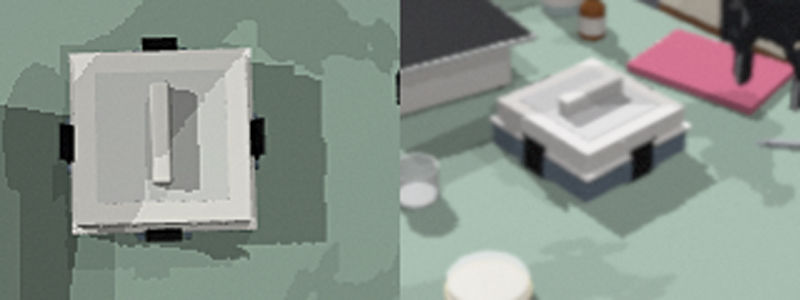

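The lid is level, with its top face at z≈67 at all edges, and centred within about 1 mm. All four clips look upright over the flange. One last toggle check, then hand in.

```bash
python3 - <<'E'
from m import *
im=ctrl.get_image("top");P=cloud(im)
for Q in blobs(P,(330,400,290,370),68,115,3): print("toggle",len(Q),Q[np.argmax(Q[:,2])],Q.mean(0))
for Q in blobs(P,(440,710,-140,140),45,61,3): print("clip",len(Q),Q.mean(0))
s=ctrl.read_state();print(s["clock"],s["force"],s["eef_pos"])
print(ctrl.finish_job())
E
```

```text
toggle 39 [388.9 322.8 114.3] [385.9 322.8 101.2]
clip 72 [671.1  -3.4  52.9]
clip 67 [ 573.8 -100.8   52.9]
clip 67 [573.4  93.   51.7]
clip 4 [488.3   7.6  59.2]
clip 13 [488.3 -15.8  51.4]
clip 11 [487.9  68.9  51.7]
clip 70 [475.8  -3.6  52.8]
35.8833 [ 0.3 -0.1  0.7] [ 582.2 -267.2  188.1]
the job is handed in; nothing more can be done
None
```

I set the toggle to its centre off position, stood all four pots in their own wells and clipped the lid fully home. I handed the job in at about 36 s on the robot's clock; it reports no verdict.

- **Toggle:** the first try did nothing because the arm gave way sideways. On the second try I closed the fingers loosely round the toggle and pushed it slowly to centre. The last check shows it upright, with its top at z 114 mm, above the pivot.
- **Pots:** just before the lid went on, each cap top stood at z 58 mm, which is the height of a pot standing on a well floor.
- **Lid:** I pressed it down evenly through the grip bar, up to about 77 N at the wrist, instead of pressing each edge in turn. Afterwards both cameras showed its top face level at 66–67.6 mm at every edge and corner (home is 67 mm), centred within about 1 mm.
- **Clips:** all four are back where they stood before the lid went on.
- **Gripper:** it was about 260 mm to the side of the box, touching nothing.

- **Not checked:** the far (+x) flange was almost hidden from both cameras, so I judged that edge by the level top face and its clip's position. I did not measure the bystanders again; I saw no sign of contact with them.

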